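# Dry the pendants: carry the tray over on the lifter and switch the blower on

## Task

Pick up the bench lifter from its green pad by its wooden handle, slide its blade under the steel tray of pendants on the wooden draining rack, and carry the tray on the blade level to the grey blower dryer, setting it down gently, centred and square on the two white rails; your fingers must not touch the tray. Draw the lifter out, lay it back on the green pad the way it lay, and only then start the blower by nudging the red slide switch across its detent to the green dot. Leave the jar, the graver and the ring on the steel block where they are.

Things in the scene. Friction and masses are not known exactly. Their poses are not given: they have to be found in the camera images.
- lifter: Bench lifter (spatula), loose, 0.17 kg, standing on its blade and on a heel under the handle's rear. Own x: handle to blade tip, z up; origin on its centre line, level with the blade's underside. Steel blade x 45 to 145 mm, 34 wide, 3 thick; sloping shank; wooden handle x -75 to 15, 20 wide, z 28 to 50 mm; heel x -73 to -59, z 0 to 30 mm. Balances at about x = 30 mm.
- lifter_grip (a point): Where to grip the lifter from above, closing across its 20 mm width: on the handle at lifter x = -6, z = 39 mm. Axes as the lifter's. The tray's centre is best carried at lifter x = 100 mm, on the centre line.
- tray: Flat perforated steel tray, loose, about 0.11 kg: 70 mm (own x) by 76 mm (own y), 3 mm thick, with four fixed brass pendants up to 9 mm above its underside. Origin at the centre of its underside, z up. It starts across the two rails of the rack, within about 3 mm of centre.
- rack: Wooden draining rack, fixed, 100 mm (own x) by 84 mm. Two 14 mm wide rails along its x, tops 40 mm above the bench, centred at y = +33 and -33 mm, leave a 52 mm wide channel under the tray, open at both x ends, over a base plate 6 mm high. Origin at the centre of its underside on the bench; the blade goes in from the x = -50 mm end, moving to +x.
- dryer: Grey blower dryer, fixed. Two white rails along its x, 96 mm long, 14 wide, tops 40 mm above the bench, centred at y = +33 and -33; channel of 52 mm between, open at both x ends, floor 8 mm high. Switch deck on its right: flat grey block x -62 to 62, y -114 to -46, 34 mm high. Origin on the bench below the middle of the rails; the lifter's handle belongs on the -x side.
- dryer_rest (a point): Where the centre of the tray's underside must finally lie: midway between the dryer's rails, level with their tops (z = 40 mm). Axes as the dryer's. Thin black lines across the rails at x = +36 and -36 mm frame the tray's place.
- switch_ridge (a point): Centre of the top of the switch's small red ridge (moves with it), on the dryer's deck at dryer y = -80 mm. It stands 5 mm above the deck, 5 mm long along its travel (dryer x), 18 mm wide (y); the slide around it is flush. Off: dryer x = 16 mm, by the white dot; on: x = 26 mm, by the green dot.
- fan_switch (a joint): Slide switch travel in m along the dryer's +x: 0 = off, 0.010 = on (end stops, which give about 0.5 mm). A spring detent holds it at either end: pushing takes about 6 N, and past the middle (0.005) it snaps over by itself.
- pad: Green pad, fixed, 260 mm (own x) by 90 mm (y), 3 mm thick; origin at the centre of its underside on the bench. The lifter starts on it, blade along the pad's +x, with the lifter's origin near pad x = -35 mm, y = 0, z = 3 mm.
- anvil: Dark steel block, fixed, 75 x 75 mm, 30 mm high; origin at the centre of its underside. Carries the silver ring.
- silver_ring: Silver finger ring, 25 mm across, 8 mm high, loose on the steel block: leave it.
- graver: Graver with dark wooden handle, lying loose on the bench, 150 mm long along own x, 20 mm thick; origin on the bench under the brass ferrule, the blade to +x: leave it.
- polish_jar: Closed jar, 52 mm across, 55 mm high, loose on the bench; origin at the centre of its underside: leave it.
Things that resemble listed ones, but are neither listed nor needed, are in the scene too. What is shaped like the lifter but black or blue is not meant.

How it is judged (in metres and radians):
On the way, in this order (a step that is already met when the one before it is completed fails the run):
1. the tray is lifted clear of the rack on the lifter (z of tray in the frame of rack above 0.052 m and contact force between lifter and tray above 0.3 N and contact force between tray and rack below 0.05 N), for 0.2 s.
2. the tray lies centred on the dryer's rails, off the lifter (x of tray in the frame of dryer_rest between -0.015 and 0.015 m and y of tray in the frame of dryer_rest between -0.01 and 0.01 m and z of tray in the frame of dryer_rest between -0.003 and 0.003 m and angle between the x axis of tray and the x axis of dryer, either way round below 0.2 rad and angle between tray's own z axis and vertical below 0.06 rad and contact force between tray and lifter below 0.05 N), for 0.2 s.
3. the lifter lies on the green pad again, let go (x of lifter in the frame of pad between -0.075 and 0.005 m and y of lifter in the frame of pad between -0.035 and 0.035 m and z of lifter in the frame of pad between -0.001 and 0.008 m and angle between the x axis of lifter and the x axis of pad, either way round below 0.25 rad and angle between lifter's own z axis and vertical below 0.08 rad and contact force between the fingers and lifter below 0.05 N), for 0.2 s.
4. the slide switch is across its detent, on (value of joint fan_switch above 0.008 m), for 0.2 s.
At the end, for the whole second after the job is handed in: Tray flat on the dryer's rails, off the lifter, centre within 15 mm along and 10 mm across, square within 0.2 rad; lifter released and upright on the pad, within 0.25 rad of its length (origin at pad x -75 to 5 mm, |y| under 35 mm); switch on (over 8 mm); all at rest (all of step 2 and all of step 3 and value of joint fan_switch above 0.008 m and linear speed of each of tray, lifter below 0.01 m/s); the robot touches nothing.
It fails at once if the fingers touch the tray (contact force between the fingers and tray above 0.5 N).
It fails at once if the tray is tipped by more than 0.35 rad (angle between tray's own z axis and vertical above 0.35 rad).
It fails at once if the tray is dropped or slammed on the dryer (over 20 N) (contact force between tray and dryer above 20 N).
It fails at once if the switch is thrown before the tray is in place and the lifter put back (value of joint fan_switch above 0.006 m and not (x of tray in the frame of dryer_rest between -0.015 and 0.015 m and y of tray in the frame of dryer_rest between -0.01 and 0.01 m and z of tray in the frame of dryer_rest between -0.003 and 0.003 m and x of lifter in the frame of pad between -0.075 and 0.005 m and y of lifter in the frame of pad between -0.035 and 0.035 m and z of lifter in the frame of pad between -0.001 and 0.008 m)).
It fails at once if the jar, the graver or the ring is moved by more than 15 mm (distance of any of polish_jar, graver, silver_ring from where it was at the start of the episode above 0.015 m).
It also fails if it takes over 67 s, if anything falls off the work surface, if the arm or the gripper's body presses on something with over 40 N, if the wrist force passes 120 N, or if a joint passes its speed limit or range.

## Robot

A 6-joint arm with a two-finger parallel gripper is mounted at the origin on the work surface. World frame = base frame: x ahead of the robot, y to its left, z up, the work surface at z = 0. Lengths are in m, angles in degrees, forces in N, time in s.
With the tool pointing down it reaches from about 0.3 to 0.75 m from the base axis. Payload 8.5 kg.
Tool frame: the origin (TCP) lies on the centre line of the jaws, within the pads' length; the fingertips stand 17 mm ahead of it and the grasp point (between the pads) lies 2 mm behind it (env.tcp_to_tips is the distance from the TCP to the fingertips, in m); z points along the fingers, y is the line along which they close (so a half turn about z gives the same grasp; the last joint's range is limited). The gripper opens to 85 mm and grips with 20 to 120 N. Pads are 22 mm wide; open, the fingers measure 114 mm over their backs; the gripper's body (76 mm by 85 mm) begins 54 mm behind the grasp point. The pads swing forward as they close: fully open they stand 13 mm farther back than shut.
Start: joints at [62.951, 21.807, 74.336, -0, 83.858, -12.336], TCP at [0.14, 0.532, 0.248] pointing down, gripper open.
Joint ranges: [-178.18, 178.18], [-50.72, 133.34], [12.68, 142.11], [-81.47, 261.47], [9.98, 163.14], [-165.26, 165.26]. Speed limits (degrees/s): [136.94, 136.94, 180, 180, 180, 180].

## Interface

Orientations are given as a 3x3 rotation matrix whose columns are the frame's x, y, z axes.
In Python, from rig import env gives the robot as it stands. The module is installed in compiled form; this text tells all that it offers.
- The arm moves only by the shell command python3 -m pendant 'ROWS' [FORCE]. ROWS is JSON, a list of rows, each a list of 7 numbers: the opening, from 0 (shut) to 1 (fully open), then the shift along the tool's x, y, z in m, then the turn, a rotation vector about the tool's x, y, z in rad. A call has 1 to 5 rows; each row is the pose to reach, as a shift and turn from the pose commanded when the call began, along the tool's axes at that moment; what a row does not reach only later rows make up. A row lasts 1/8 s, in which the tool goes at most 62.5 mm and 10.7 degrees, less where a joint would pass 70% of its speed; a pose out of reach is approached as far as the arm can. A call with a gripper value outside its range is refused whole. The fingers move at their own pace and stop on an object; FORCE is the grip in N (left out, the last holds). Time passes only in rows, so rows that repeat a pose let the fingers close. It gives the time, the measured TCP pose, the force, the opening and the grip force at its end, in the units of the state.
- env.observe(): the state, without advancing time (a new reading comes with each control period).
- env.get_image(name): name is "scene" or "top"; returns a dict with "image" (400x640x3 uint8, blue, green, red), "fx", "fy", "cx", "cy" (pixels), "pose" (4x4, takes a point from camera to world coordinates). Camera axes: x right, y up, looking along -z (the intrinsics and any distortion apply to the point x, -y, -z); pixel columns grow to the right and rows downward; lengths in m; the calibration is good to about 2 mm. A picture is of the moment at which its call begins. There is no depth.
- env.close_job(): hands the job in; it is judged then, once.
Trained networks look in the newest picture that a camera, given by its name, has taken for a name from the list of things; names that differ only in an ending like _2 or _b are one class to them, and where a whole thing is asked for, a point or a joint stands for the part that bears it (a point fixed in the world has none). Each returns a list of dicts, best first, with "conf" (0 to 1); they miss things now and then, are a little off and sometimes report something else, mostly with a low value. They report only what shows in the picture. A call takes as long as a camera call. They do not tell look-alikes from the thing itself.
- env.find_in(camera, thing): "bbox" ([centre column, centre row, width, height] in pixels, round what is visible of it).
- env.trace(camera, thing): "mask" (400x640 bool, what is visible of it) and "bbox" ([centre column, centre row, width, height] in pixels, round what is visible of it).
- env.tip_of(camera, thing): "centre" ([column, row] in pixels: a listed point, or the origin of a listed thing).
The state is a dict: "time_s": time; "q": joint angles; "qvel": joint speeds; "joint_efforts": joint torques, N m; "position": TCP position; "tool_rot": TCP orientation; "ft_force": force on the tool from outside, world axes, zero at the start; "wrist_torque": the same for the moment, N m; "grip_width": finger opening in m; "gripper_force": force on a finger pad.
Only numpy, scipy, OpenCV 4.12 (cv2) and the standard library are available. Lean on these libraries where they do the work, as an engineer would, in place of code of your own. Each camera call takes 0.05 s, during which the arm holds its last target. There are 200 camera calls.

## Working session

There is one attempt and no reset: what is moved stays moved. The work goes in short steps, Python scripts to look and compute and a shell command to move; the robot and the scene stay as the last step left them, time stands still between calls to the robot, and variables do not carry over. Pictures are saved under pics/ and viewed, at most 12 in all, crops included, and the job is handed in when it is done.

```bash
mkdir -p pics; python3 - <<'E'
from rig import env
import cv2, numpy as np
for c in ["scene","top"]:
    r=env.get_image(c); cv2.imwrite(f"pics/{c}0.png",r["image"])
    print(c,r["fx"],r["fy"],r["cx"],r["cy"],np.round(r["pose"],4).tolist(),[k for k in r])
    for t in ["lifter","lifter_grip","tray","rack","dryer","dryer_rest","switch_ridge","pad","polish_jar","graver","silver_ring","anvil"]:
        print(t,[(np.round(d["centre"]).tolist(),round(d["conf"],2)) for d in env.tip_of(c,t)[:4]])
o=env.observe();print(o["position"],np.round(o["tool_rot"],3).tolist(),o["time_s"],o["ft_force"],o["grip_width"])
E
```

```text
scene 483.6978455500657 483.6978455500657 319.0074202546554 201.875726773231 [[0.7823, -0.4229, 0.4574, 1.1164], [0.6227, 0.5108, -0.5927, -0.7281], [0.017, 0.7485, 0.6629, 0.8928], [0.0, 0.0, 0.0, 1.0]] ['image', 'fx', 'fy', 'cx', 'cy', 'pose']
lifter [([298.0, 204.0], 0.91), ([283.0, 138.0], 0.9), ([138.0, 251.0], 0.84), ([354.0, 358.0], 0.7)]
lifter_grip [([356.0, 354.0], 0.84), ([294.0, 193.0], 0.72), ([284.0, 130.0], 0.69), ([136.0, 241.0], 0.57)]
tray [([389.0, 178.0], 0.89)]
rack [([390.0, 188.0], 0.56), ([297.0, 262.0], 0.42)]
dryer [([300.0, 272.0], 0.55), ([310.0, 211.0], 0.38)]
dryer_rest [([299.0, 261.0], 0.64)]
switch_ridge [([282.0, 282.0], 0.63)]
pad [([308.0, 214.0], 0.58)]
polish_jar [([368.0, 147.0], 0.86)]
graver [([308.0, 214.0], 0.71), ([402.0, 244.0], 0.26)]
silver_ring [([399.0, 241.0], 0.49)]
anvil [([400.0, 255.0], 0.75), ([404.0, 242.0], 0.31)]
top 361.78987809493833 361.78987809493833 320.7922035605977 207.6704965282207 [[-0.0253, 0.9864, -0.1623, 0.3601], [-0.9996, -0.0236, 0.0127, 0.0454], [0.0087, 0.1625, 0.9867, 1.2105], [0.0, 0.0, 0.0, 1.0]] ['image', 'fx', 'fy', 'cx', 'cy', 'pose']
lifter [([262.0, 312.0], 0.89), ([400.0, 123.0], 0.83), ([325.0, 236.0], 0.8), ([434.0, 236.0], 0.66)]
lifter_grip [([257.0, 317.0], 0.86), ([322.0, 238.0], 0.79), ([448.0, 292.0], 0.59), ([406.0, 114.0], 0.57)]
tray [([256.0, 191.0], 0.83)]
rack [([260.0, 193.0], 0.54)]
dryer [([374.0, 191.0], 0.67)]
dryer_rest [([378.0, 187.0], 0.59)]
switch_ridge [([400.0, 188.0], 0.37)]
pad [([321.0, 222.0], 0.57)]
polish_jar [([223.0, 238.0], 0.82)]
graver [([377.0, 189.0], 0.56)]
silver_ring []
anvil [([316.0, 144.0], 0.71)]
[0.13968052 0.53195104 0.24833942] [[-0.967, 0.254, 0.0], [0.254, 0.967, 0.0], [-0.0, 0.0, -1.0]] 1.3 [ 0.69451392 -0.3519974   0.3014437 ] 0.08548981509630658
```

View pics/top0.png

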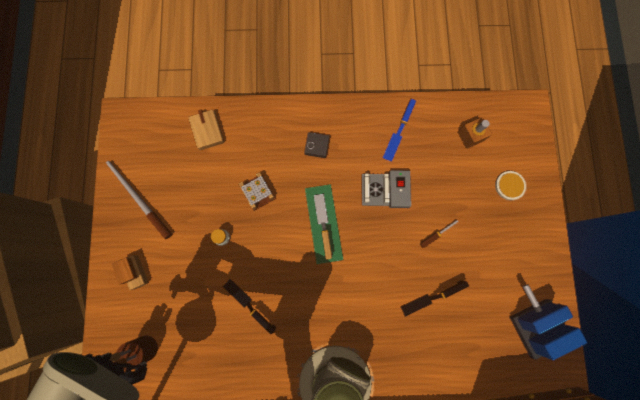

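View pics/scene0.png

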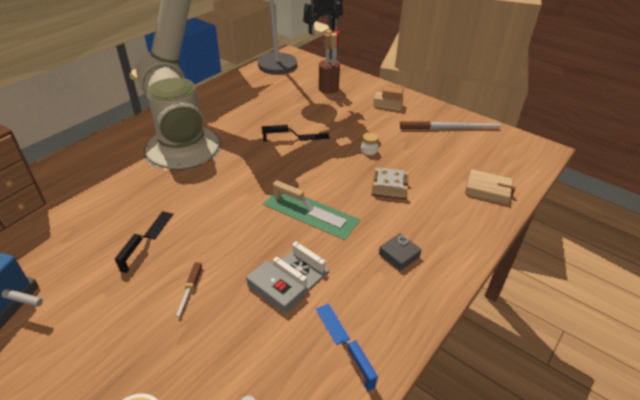

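Top view: the real lifter (wooden handle about (327,240), blade (320,205)) lies on the green pad. The rack and tray are at (257,191), rotated. The dryer is at (385,188) with its deck on the right. The jar is at (220,237) and the steel block at (317,144).

```bash
cat > h.py <<'E'
from rig import env
import numpy as np, cv2
from scipy.optimize import minimize
def proj(r,P):
    P=np.atleast_2d(P); T=np.linalg.inv(r["pose"]); c=P@T[:3,:3].T+T[:3,3]
    return np.c_[r["cx"]+r["fx"]*c[:,0]/-c[:,2], r["cy"]-r["fy"]*c[:,1]/-c[:,2]]
def unproj(r,uv,z):
    d=np.array([(uv[0]-r["cx"])/r["fx"],-(uv[1]-r["cy"])/r["fy"],-1.]); d=r["pose"][:3,:3]@d; o=r["pose"][:3,3]
    return o+d*(z-o[2])/d[2]
def Rz(a): a=np.radians(a); return np.array([[np.cos(a),-np.sin(a),0],[np.sin(a),np.cos(a),0],[0,0,1]])
def box(x0,x1,y0,y1,z0,z1): return np.array([[x,y,z] for x in(x0,x1) for y in(y0,y1) for z in(z0,z1)])*1e-3
M={"pad":[box(-130,130,-45,45,0,3)],
"tray":[box(-35,35,-38,38,0,3)],
"rack":[box(-50,50,-42,42,0,6),box(-50,50,26,40,0,40),box(-50,50,-40,-26,0,40)],
"dryer":[box(-48,48,26,40,0,40),box(-48,48,-40,-26,0,40),box(-62,62,-114,-46,0,34),box(-48,48,-46,40,0,8)],
"lifter":[box(45,145,-17,17,0,3),box(-75,15,-10,10,28,50),box(-73,-59,-8,8,0,30),box(10,48,-5,5,5,32)]}
def sil(r,name,p,z,S=4):
    m=np.zeros((400*S,640*S),np.uint8)
    for b in M[name]:
        uv=proj(r,b@Rz(p[2]).T+[p[0],p[1],z])
        cv2.fillConvexPoly(m,cv2.convexHull(((uv+.5)*S).astype(np.float32)).astype(np.int32),1)
    return cv2.resize(m.astype(np.float32),(640,400),interpolation=cv2.INTER_AREA)
def fit(views,name,p0,z):   # views: list of (r,mask)
    def cost(p):
        c=0
        for r,m in views:
            s=sil(r,name,p,z); c+=np.abs(s-m).sum()/m.sum()
        return c/len(views)
    best=None
    for da in(-10,0,10):
        q=minimize(cost,[p0[0],p0[1],p0[2]+da],method="Nelder-Mead",options=dict(initial_simplex=np.array([p0,p0,p0,p0])+np.array([[0,0,da],[.012,0,da],[0,.012,da],[0,0,da+8]]),xatol=2e-4,fatol=1e-4))
        if best is None or q.fun<best.fun: best=q
    return best.x,best.fun
E
python3 - <<'E'
from h import *
R={c:env.get_image(c) for c in("scene","top")}
guess={"pad":((322,223),3,None),"tray":((257,190),43,None),"rack":((257,191),40,None),"dryer":((376,188),40,None),"lifter":((325,236),3,None)}
t=R["top"]
for n,(uv,z,_) in guess.items():
    g=unproj(t,uv,z/1e3); V=[]
    for c in("scene","top"):
        ex=proj(R[c],g)[0]
        ds=[d for d in env.trace(c,n) if np.hypot(*(np.array(d["bbox"][:2])-ex))<25]
        print(n,c,np.round(g,3),[(np.round(d["bbox"]).tolist(),round(d["conf"],2)) for d in ds[:2]])
        if ds: V.append((R[c],ds[0]["mask"].astype(float)))
    z0={"pad":0,"tray":.04,"rack":0,"dryer":0,"lifter":.003}[n]
    for a in ([10] if n in("pad","lifter") else [0] if n=="dryer" else [25,115] ):
        for vs in ([V] + ([[v] for v in V] if len(V)>1 else [])): 
            print("   ",a,*(np.round(x,4) for x in fit(vs,n,[g[0],g[1],a],z0)))
im=R["top"]["image"]; im2=R["scene"]["image"]
a=cv2.resize(im[165:215,232:282],(400,400),interpolation=3); b=cv2.resize(im[160:260,300:420][0:90,0:],(400,300),interpolation=3)
c=cv2.resize(im2[155:215,360:420],(400,400),interpolation=3)
o=np.zeros((600,800,3),np.uint8); o[:400,:400]=a;o[:400,400:]=c
o[400:,:400]=cv2.resize(im2[230:320,235:415],(400,200),interpolation=3);o[400:,400:]=cv2.resize(im[165:215,345:445],(400,200),interpolation=3)
cv2.imwrite("pics/crop0.png",o)
E
```

```text
pad scene [0.506 0.027 0.003] [([313.0, 216.0, 95.0, 47.0], 0.79)]
pad top [0.506 0.027 0.003] [([322.0, 223.0, 38.0, 84.0], 0.96)]
    10 [0.5073 0.0238 8.2438] 0.3663
    10 [0.508  0.0248 8.1917] 0.3409
    10 [0.5067 0.0232 8.0745] 0.3817
tray scene [0.616 0.239 0.043] [([392.0, 178.0, 27.0, 17.0], 0.82)]
tray top [0.616 0.239 0.043] [([255.0, 190.0, 30.0, 30.0], 0.65)]
    25 [ 0.6178  0.2451 29.0992] 0.0677
    25 [ 0.618   0.245  29.0541] 0.068
    25 [ 0.6172  0.2446 28.7246] 0.0621
    115 [  0.6186   0.2447 121.2717] 0.1603
    115 [  0.6194   0.2441 121.662 ] 0.1644
    115 [  0.6178   0.2444 116.9844] 0.1517
rack scene [0.613 0.239 0.04 ] [([391.0, 186.0, 40.0, 31.0], 0.94)]
rack top [0.613 0.239 0.04 ] [([257.0, 192.0, 38.0, 36.0], 0.7)]
    25 [ 0.619   0.2465 28.4007] 1.8142
    25 [ 0.6235  0.2436 26.8409] 0.8257
    25 [ 0.6182  0.2448 28.492 ] 2.7473
    115 [  0.6164   0.2429 104.6021] 2.1795
    115 [  0.6226   0.2444 105.8526] 0.7798
    115 [ 0.604   0.2396 89.3424] 3.3433
dryer scene [ 0.614 -0.154  0.04 ] [([286.0, 280.0, 81.0, 69.0], 0.61)]
dryer top [ 0.614 -0.154  0.04 ] [([387.0, 190.0, 48.0, 41.0], 0.83)]
    0 [ 0.6183 -0.1531 -1.753 ] 0.0709
    0 [ 0.6205 -0.1529 -3.0842] 0.0592
    0 [ 0.616  -0.1531 -0.4972] 0.074
lifter scene [0.463 0.018 0.003] [([309.0, 203.0, 68.0, 43.0], 0.63)]
lifter top [0.463 0.018 0.003] [([323.0, 227.0, 17.0, 63.0], 0.77)]
    10 [0.4624 0.0207 6.9406] 0.2274
    10 [0.4624 0.0243 6.0272] 0.2871
    10 [0.4623 0.0205 6.7807] 0.1306
```

View pics/crop0.png

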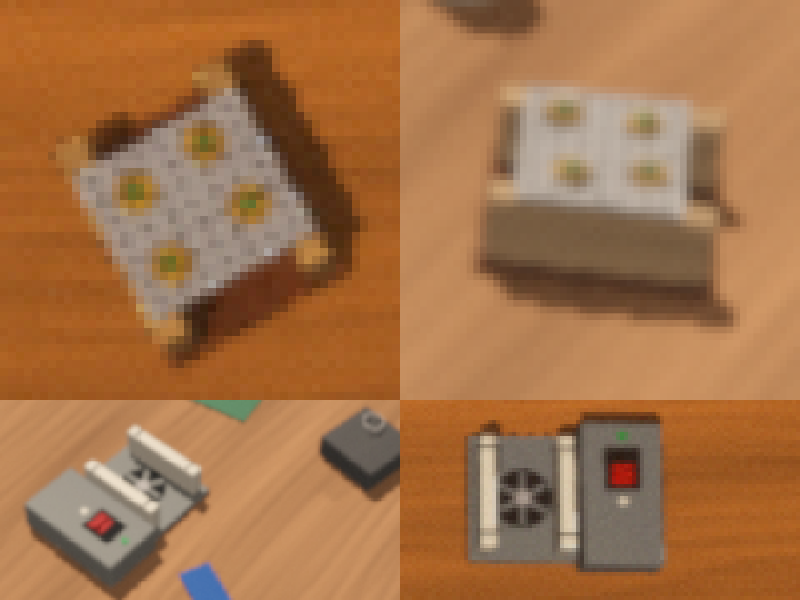

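The crops show the rack rails running at yaw about 29°. The near end is open towards the robot, so the blade enters from there. The dryer's green dot is on the far side (+X), so its yaw is about -2°. Next I'll compute the move above the lifter grip.

```bash
cat >> h.py <<'E'
def to(x,y,z,lyaw,p=None,R=None):
    """shift and turn (tool axes) to TCP x,y,z, tool down, tool x opposite to lifter-yaw lyaw (deg)"""
    from scipy.spatial.transform import Rotation as Ro
    o=env.observe(); p=o["position"] if p is None else np.array(p); R=o["tool_rot"] if R is None else R
    G=Rz(lyaw+180)@np.diag([1,-1,-1.])
    s=R.T@(np.array([x,y,z])-p); w=Ro.from_matrix(R.T@G).as_rotvec()
    print("t",round(o["time_s"],2),"F",np.round(o["ft_force"],1),"shift",np.round(s,4),"rot",np.round(w,4))
E
python3 -c "
from h import *
to(.456,.02,.12,6.9)"
```

```text
t 1.9 F [0.3 1.1 0.1] shift [-0.436  -0.4148  0.1284] rot [-0.      0.     -0.3772]
```

```bash
python3 -m pendant '[[1,-0.218,-0.2074,0.06,0,0,-0.377],[1,-0.218,-0.2074,0.06,0,0,-0.377],[1,-0.218,-0.2074,0.06,0,0,-0.377],[1,-0.218,-0.2074,0.06,0,0,-0.377],[1,-0.218,-0.2074,0.06,0,0,-0.377]]'; python3 -c "
from h import *
to(.456,.02,.13,6.9)"
```

```text
time_s: 2.52
position: [0.2965, 0.2778, 0.189]
tool_rot: [[-0.993, -0.12, 0.001], [-0.12, 0.993, 0.0], [-0.001, 0.0, -1.0]]
ft_force: [0.7, 0.6, -0.5]
grip_width: 0.0854
gripper_force: 0.0
t 2.52 F [ 0.7  0.6 -0.5] shift [-0.1272 -0.2751  0.0591] rot [0.0003 0.0011 0.0002]
```

```bash
python3 -m pendant '[[1,-0.127,-0.275,0.059,0,0,0],[1,-0.127,-0.275,0.059,0,0,0],[1,-0.127,-0.275,0.059,0,0,0],[1,-0.127,-0.275,0.059,0,0,0],[1,-0.127,-0.275,0.059,0,0,0]]' >/dev/null;  python3 -m pendant '[[1,0,0,0,0,0,0],[1,0,0,0,0,0,0]]'; python3 - <<'E'
from h import *
S=env.get_image("scene"); cv2.imwrite("pics/scene1.png",cv2.resize(S["image"][90:290,200:466],(800,600),interpolation=3))
to(.4565,.0198,.04,6.9)
p=env.observe()["position"]; print(proj(S,[p,[.4564,.0198,.042],[.4624,.0205,.003]]).round(1))
for n in("lifter","lifter_grip"): print([(np.round(d["centre"]).tolist(),round(d["conf"],2)) for d in env.tip_of("scene",n)[:4]])
E
```

```text
time_s: 3.4
position: [0.4544, 0.0219, 0.1301]
tool_rot: [[-0.993, -0.12, -0.001], [-0.12, 0.993, 0.0], [0.001, 0.0, -1.0]]
ft_force: [0.1, -0.0, 1.0]
grip_width: 0.0854
gripper_force: 0.0
t 3.45 F [ 0.   0.1 -0.1] shift [-0.0019 -0.0028  0.0903] rot [ 0.0002 -0.0003  0.0005]
[[294.5 166.1]
 [295.  192.9]
 [297.  204.4]]
[([140.0, 250.0], 0.94), ([299.0, 202.0], 0.68), ([283.0, 137.0], 0.51), ([400.0, 254.0], 0.36)]
[([294.0, 196.0], 0.93), ([135.0, 239.0], 0.92), ([281.0, 129.0], 0.79), ([358.0, 350.0], 0.69)]
```

View pics/scene1.png

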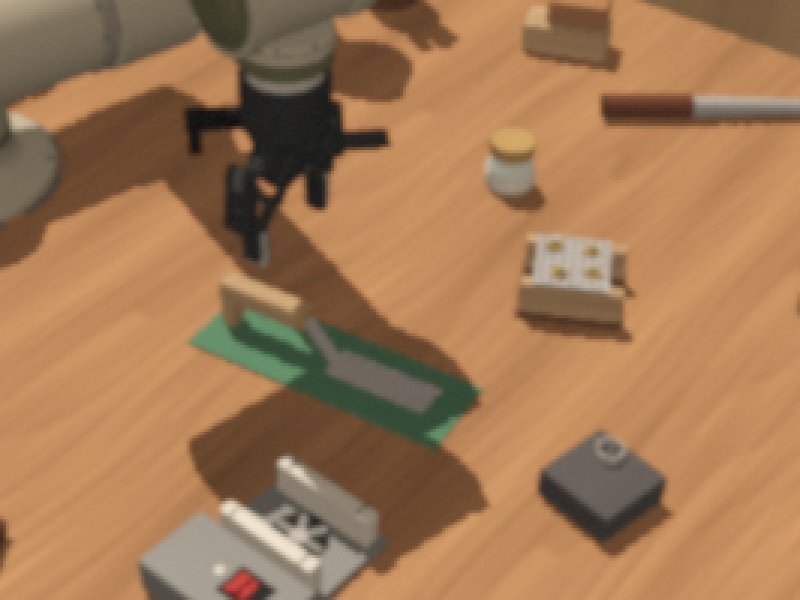

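The gripper hangs above the lifter handle: it projects to (295,193) and the network reports (294,196), so they agree. Descend and grip.

```bash
python3 -m pendant '[[1,-0.002,-0.0028,0.03,0,0,0],[1,-0.002,-0.0028,0.06,0,0,0],[1,-0.002,-0.0028,0.09,0,0,0],[1,-0.002,-0.0028,0.09,0,0,0],[1,-0.002,-0.0028,0.09,0,0,0]]' 100;  python3 -m pendant '[[0.1,0,0,0,0,0,0],[0.1,0,0,0,0,0,0],[0.1,0,0,0,0,0,0],[0.1,0,0,0,0,0,0],[0.1,0,0,0,0,0,0]]' 100
```

```text
time_s: 4.18
position: [0.4575, 0.0194, 0.0412]
tool_rot: [[-0.993, -0.121, 0.001], [-0.121, 0.993, -0.0], [-0.001, -0.0, -1.0]]
ft_force: [0.1, -0.2, 0.9]
grip_width: 0.0857
gripper_force: 0.0
time_s: 4.8
position: [0.4574, 0.019, 0.0405]
tool_rot: [[-0.993, -0.12, 0.001], [-0.12, 0.993, -0.0], [-0.001, -0.0, -1.0]]
ft_force: [0.0, 0.2, 5.5]
grip_width: 0.0185
gripper_force: 97.6
```

```bash
python3 -m pendant '[[0.1,0,0,-0.02,0,0,0],[0.1,0,0,-0.05,0,0,0],[0.1,0,0,-0.08,0,0,0],[0.1,0,0,-0.1,0,0,0],[0.1,0,0,-0.1,0,0,0]]'; python3 - <<'E'
from h import *
o=env.observe(); print(o["position"],o["ft_force"])
R={c:env.get_image(c) for c in("scene","top")}
cv2.imwrite("pics/lift.png",cv2.resize(np.hstack([R["scene"]["image"][130:230,250:383],R["top"]["image"][160:260,270:403]]),(798,300),interpolation=3))
z=o["position"][2]-.002+.0025-.039
for c in R:
    ds=[d for d in env.trace(c,"lifter") if np.hypot(*(np.array(d["bbox"][:2])-proj(R[c],[.48,.022,.12])[0]))<30]
    for d in ds[:1]: print(c,d["bbox"],d["conf"],*fit([(R[c],d["mask"].astype(float))],"lifter",[.463,.02,6.9],z))
# blade corners prediction
for c in R: print(c,proj(R[c],(np.array([[145,17,0],[145,-17,0],[45,17,0],[45,-17,0]])*1e-3)@Rz(6.9).T+[.4634,.0197,z]).round(1).tolist())
E
```

```text
time_s: 5.42
position: [0.4575, 0.019, 0.1408]
tool_rot: [[-0.993, -0.12, 0.002], [-0.12, 0.993, -0.001], [-0.002, -0.001, -1.0]]
ft_force: [-1.2, -0.3, -2.3]
grip_width: 0.019
gripper_force: 97.7
[0.45748369 0.01897507 0.14081732] [-1.15037179 -0.30263299 -2.33056592]
scene [309.4, 175.6, 73.6, 47.4] 0.87 [0.46304905 0.02342854 7.41433742] 0.4892020497803807
top [322.8, 219.6, 16.6, 58.9] 0.73 [0.47558024 0.02293897 6.30527812] 1.9144736842105263
scene [[348.2, 192.4], [341.6, 199.9], [314.6, 178.9], [307.6, 185.9]]
top [[313.0, 188.0], [323.7, 186.5], [317.6, 219.4], [328.5, 217.8]]
```

View pics/lift.png

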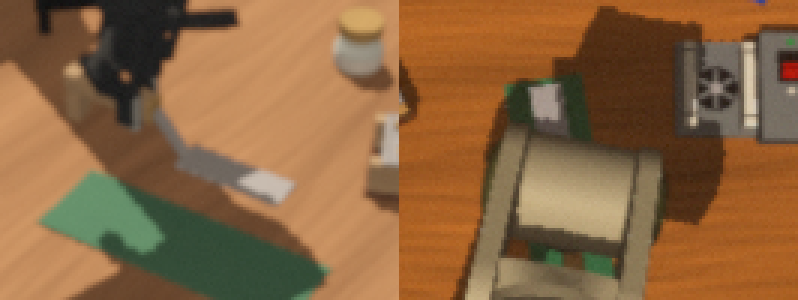

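The scene crop shows the lifter held level. The blade tip corners are about 2 px from the prediction, so the grip is right and the pose is known. Next: go to the rack entrance.

```bash
python3 -c "
from h import *
to(.4285,.1407,.12,28.8)"
```

```text
t 5.62 F [-0.2  0.2 -2. ] shift [0.0133 0.124  0.0192] rot [ 0.0011 -0.002  -0.3825]
```

```bash
python3 -m pendant '[[0.1,0.003,0.031,0.005,0,0,-0.096],[0.1,0.007,0.062,0.01,0,0,-0.19],[0.1,0.01,0.093,0.015,0,0,-0.287],[0.1,0.0133,0.124,0.02,0,-0.001,-0.3825],[0.1,0.0133,0.124,0.02,0,-0.001,-0.3825]]' >/dev/null;python3 -m pendant '[[0.1,0,0,0,0,0,0],[0.1,0,0,0.02,0,0,0],[0.1,0,0,0.04,0,0,0],[0.1,0,0,0.061,0,0,0],[0.1,0,0,0.061,0,0,0]]'; python3 - <<'E'
from h import *
to(.4285,.1407,.0585,28.8)
R={c:env.get_image(c) for c in("scene","top")}
cv2.imwrite("pics/pre.png",cv2.resize(np.hstack([R["scene"]["image"][120:220,280:413],R["top"]["image"][160:260,200:333]]),(798,300),interpolation=3))
p=env.observe()["position"]; a=28.8
org=p+np.array([.006,0,-.0375])@Rz(a).T
for c in R: print(c,proj(R[c],(np.array([[145,17,1],[145,-17,1]])*1e-3)@Rz(a).T+org).round(1).tolist(), proj(R[c],(np.array([[-50,33,40],[-50,-33,40],[50,33,40],[50,-33,40]])*1e-3)@Rz(a).T+[.6178,.2448,0]).round(1).tolist())
E
```

```text
time_s: 6.88
position: [0.4288, 0.1398, 0.0582]
tool_rot: [[-0.877, -0.48, -0.002], [-0.48, 0.877, 0.0], [0.002, 0.001, -1.0]]
ft_force: [-0.1, -0.6, -1.5]
grip_width: 0.0186
gripper_force: 98.0
t 6.88 F [-0.1 -0.6 -1.5] shift [-0.0002  0.0009 -0.0003] rot [ 0.001  -0.0016 -0.0017]
scene [[367.5, 175.9], [366.3, 183.2]] [[373.4, 168.3], [371.4, 182.5], [408.2, 172.4], [407.4, 186.8]]
top [[261.3, 209.6], [270.2, 204.5]] [[253.8, 207.6], [271.4, 197.7], [239.3, 181.8], [256.9, 172.1]]
```

View pics/pre.png

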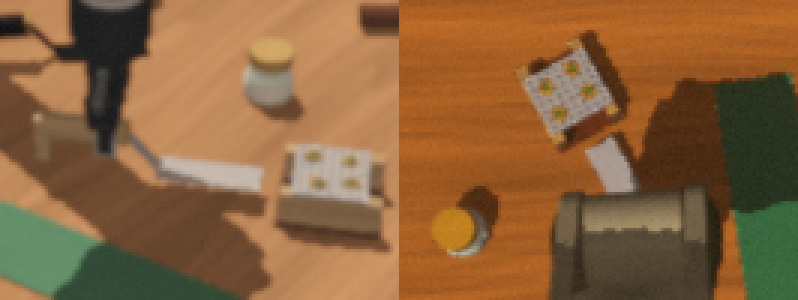

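The blade tip sits at top pixels (262,210) and (271,206), as predicted, and is centred on the rack channel between (253,207) and (270,197). Its height also matches in the scene view. Insert 110 mm.

```bash
python3 -m pendant '[[0.1,-0.022,0.001,0,0,0,0],[0.1,-0.044,0.001,0,0,0,0],[0.1,-0.066,0.001,0,0,0,0],[0.1,-0.088,0.001,0,0,0,0],[0.1,-0.11,0.001,0,0,0,0]]' >/dev/null;python3 -m pendant '[[0.1,0,0,0,0,0,0],[0.1,0,0,-0.006,0,0,0],[0.1,0,0,-0.012,0,0,0],[0.1,0,0,-0.016,0,0,0],[0.1,0,0,-0.018,0,0,0]]'; python3 -c "
from h import *
d=Rz(28.8)[:,0]
t=np.array([.6178,.2448,.0])-.106*d;to(t[0],t[1],.10,28.8)"
```

```text
time_s: 8.22
position: [0.5248, 0.1943, 0.0776]
tool_rot: [[-0.876, -0.482, 0.001], [-0.482, 0.876, 0.0], [-0.001, -0.0, -1.0]]
ft_force: [0.3, -0.4, -2.7]
grip_width: 0.0187
gripper_force: 97.9
t 8.22 F [ 0.3 -0.4 -2.7] shift [ 0.0002 -0.0006 -0.0224] rot [-0.0002  0.0009 -0.    ]
```

```bash
python3 -m pendant '[[0.1,0,0,-0.006,0,0,0],[0.1,0,0,-0.014,0,0,0],[0.1,0,0,-0.024,0,0,0],[0.1,0,0,-0.034,0,0,0],[0.1,0,0,-0.042,0,0,0]]' >/dev/null;python3 -m pendant '[[0.1,0,0,-0.003,0,0,0],[0.1,0,0,-0.003,0,0,0],[0.1,0,0,-0.003,0,0,0]]'; python3 - <<'E'
from h import *
to(.5249,.1937,.12,28.8)
S=env.get_image("scene"); T=env.get_image("top")
p=env.observe()["position"]
cv2.imwrite("pics/up.png",cv2.resize(np.hstack([S["image"][110:210,300:433],T["image"][150:250,200:333]]),(798,300),interpolation=3))
for c,r in(("scene",S),("top",T)):
    for d in env.trace(c,"tray")[:1]:
        print(c,d["bbox"],d["conf"],*fit([(r,d["mask"].astype(float))],"tray",[.618,.245,28.8],p[2]-.0345))
E
```

```text
time_s: 9.22
position: [0.5248, 0.1944, 0.1219]
tool_rot: [[-0.876, -0.482, 0.0], [-0.482, 0.876, 0.0], [-0.0, 0.0, -1.0]]
ft_force: [0.0, -0.4, -2.1]
grip_width: 0.0186
gripper_force: 97.9
t 9.22 F [ 0.  -0.4 -2.1] shift [ 0.0003 -0.0007  0.0019] rot [0.     0.0003 0.0001]
scene [392.9, 163.3, 26.3, 21.3] 0.74 [ 0.61692856  0.24663299 27.79476026] 0.0929951690821256
top [252.2, 177.2, 14.2, 10.7] 0.53 [ 0.63865986  0.23382584 42.5486354 ] 5.410823170731708
```

View pics/up.png

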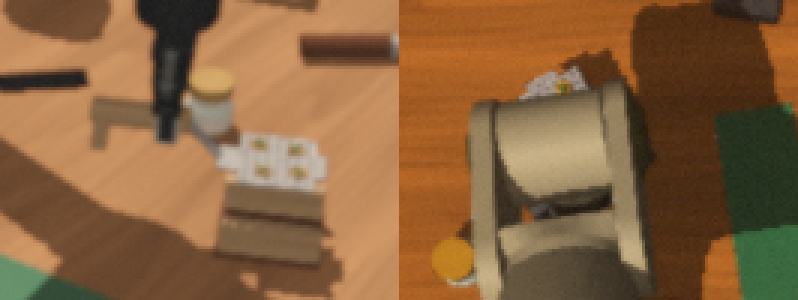

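The tray is lifted clear and sits level on the blade, centred at about lifter x = 99.5 mm and lateral 0. My dryer model lacked the base plate's far lip, so I'll refine it on the first picture, and check against the white rails.

```bash
python3 - <<'E'
from h import *
R={c:env.get_image(c) for c in("scene","top")}
M["dryer"][3]=box(-48,48,-46,46,0,8)
for c in R:
    d=env.trace(c,"dryer")[0]; m=d["mask"]
    print(c,np.round(d["bbox"]),*fit([(R[c],m.astype(float))],"dryer",[.617,-.155,-1.5],0))
# white rails, from the first pictures
M["rails"]=[box(-48,48,26,40,39,40),box(-48,48,-40,-26,39,40)]
im=cv2.imread("pics/top0.png"); hsv=cv2.cvtColor(im,cv2.COLOR_BGR2HSV)
w=((hsv[...,1]<60)&(hsv[...,2]>160)).astype(np.uint8); k=np.zeros_like(w); k[165:212,358:394]=1; w*=k
print(w.sum(),*fit([(R["top"],w.astype(float))],"rails",[.617,-.155,-1.5],0))
d=Rz(-1.5)[:,0]; to(.617-.1055*d[0],-.156-.1055*d[1],.122,28.8)
E
```

```text
scene [288. 277.  81.  73.] [ 0.62054159 -0.15270411 -3.64001876] 0.05158271719038817Traceback (most recent call last):
  File "<stdin>", line 5, in <module>
IndexError: list index out of range
```

```bash
python3 - <<'E'
from h import *
R={"top":env.get_image("top")}
M["rails"]=[box(-48,48,26,40,39,40),box(-48,48,-40,-26,39,40)]
im=cv2.imread("pics/top0.png"); hsv=cv2.cvtColor(im,cv2.COLOR_BGR2HSV)
w=((hsv[...,1]<60)&(hsv[...,2]>150)).astype(np.uint8); k=np.zeros_like(w); k[165:212,358:394]=1; w*=k
print(w.sum(),*fit([(R["top"],w.astype(float))],"rails",[.617,-.155,-1.5],0))
S=env.get_image("scene"); im=S["image"]; hsv=cv2.cvtColor(im,cv2.COLOR_BGR2HSV)
w=((hsv[...,1]<70)&(hsv[...,2]>150)).astype(np.uint8); k=np.zeros_like(w); k[235:295,268:335]=1; w*=k
M["rails"]=[box(-48,48,26,40,8,40),box(-48,48,-40,-26,8,40)]
print(w.sum(),*fit([(S,w.astype(float))],"rails",[.617,-.155,-1.5],0))
d=Rz(-2)[:,0]; to(.618-.1055*d[0],-.1545-.1055*d[1],.122,28.8)
E
```

```text
195 [ 0.61353215 -0.15565406 -2.26183128] 0.3974358974358974
1259 [ 0.61786775 -0.14652932 12.96463244] 0.8511715647339158
t 9.72 F [-0.7  0.3 -3.2] shift [ 1.772e-01 -2.966e-01  1.000e-04] rot [-0.0002  0.0009  0.0001]
```

```bash
python3 -m pendant '[[0.1,0.0041,-0.0069,0,0,0,0],[0.1,0.0133,-0.0223,0,0,0,0],[0.1,0.0277,-0.0463,0,0,0,0],[0.1,0.0472,-0.0789,0,0,0,0],[0.1,0.0698,-0.1167,0,0,0,0]]' >/dev/null
python3 -m pendant '[[0.1,0.0226,-0.0378,0,0,0,0],[0.1,0.0451,-0.0755,0,0,0,0],[0.1,0.0657,-0.1098,0,0,0,0],[0.1,0.0831,-0.139,0,0,0,0],[0.1,0.0954,-0.1596,0,0,0,0]]' >/dev/null
python3 -m pendant '[[0.1,0.0077,-0.0129,0,0,0,0],[0.1,0.0118,-0.0197,0,0,0,0],[0.1,0.0118,-0.0197,0,0,0,0]]'
python3 -m pendant '[[0.1,0,0,0,0,0,0.03],[0.1,0,0,0,0,0,0.09],[0.1,0,0,0,0,0,0.18],[0.1,0,0,0,0,0,0.28],[0.1,0,0,0,0,0,0.38]]' >/dev/null
python3 -m pendant '[[0.1,0,0,0,0,0,0.09],[0.1,0,0,0,0,0,0.14],[0.1,0,0,0,0,0,0.161],[0.1,0,0,0,0,0,0.161],[0.1,0,0,0,0,0,0.161]]' 
python3 - <<'E'
from h import *
d=Rz(-2.2)[:,0]; to(.617-.1055*d[0],-.1545-.1055*d[1],.122,-2.2)
S=env.get_image("scene"); T=env.get_image("top")
p=env.observe()["position"]
cv2.imwrite("pics/over.png",cv2.resize(np.hstack([S["image"][190:310,230:390],T["image"][130:250,320:480]]),(800,300),interpolation=3))
for c,r in(("scene",S),("top",T)):
    for q in env.trace(c,"tray")[:1]:
        print(c,q["bbox"],q["conf"],*fit([(r,q["mask"].astype(float))],"tray",[.617,-.154,-2],p[2]-.0345))
print(p)
E
```

```text
time_s: 11.35
position: [0.5124, -0.1503, 0.1221]
tool_rot: [[-0.876, -0.482, 0.001], [-0.482, 0.876, 0.0], [-0.001, -0.0, -1.0]]
ft_force: [-0.1, -0.8, -2.5]
grip_width: 0.0185
gripper_force: 97.9
time_s: 12.6
position: [0.5125, -0.15, 0.1221]
tool_rot: [[-0.999, 0.038, 0.001], [0.038, 0.999, 0.0], [-0.001, 0.0, -1.0]]
ft_force: [0.4, 0.3, -3.1]
grip_width: 0.0185
gripper_force: 97.9
t 12.6 F [ 0.4  0.3 -3.1] shift [ 0.0009 -0.0004  0.0001] rot [0.0004 0.0009 0.0007]
scene [301.5, 244.4, 45.3, 33.2] 0.81 [ 0.61690315 -0.15156528 -2.57914778] 0.05625
top [373.6, 183.1, 16.2, 23.6] 0.51 [ 0.62414198 -0.14611728  5.91358025] 3.109375
[ 0.51248322 -0.15017062  0.12212395]
```

View pics/over.png

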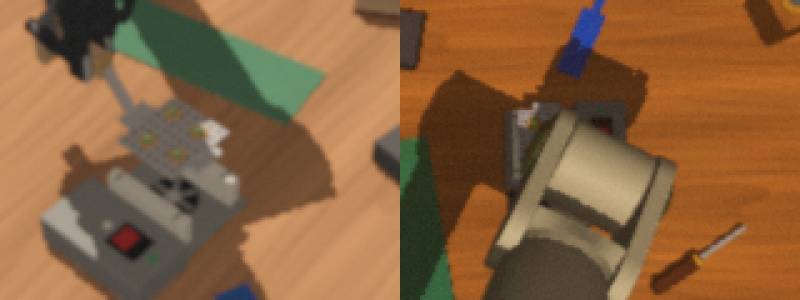

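The tray is above the dryer, square and level; in the scene view its fit relative to the dryer is within about 3 mm. Lower slowly, with a 1 mm correction.

```bash
python3 -m pendant '[[0.1,-0.001,-0.001,0.008,0,0,0],[0.1,-0.002,-0.001,0.02,0,0,0],[0.1,-0.002,-0.001,0.032,0,0,0],[0.1,-0.002,-0.001,0.038,0,0,0],[0.1,-0.002,-0.001,0.041,0,0,0]]' 
python3 -m pendant '[[0.1,0,0,0.002,0,0,0],[0.1,0,0,0.004,0,0,0],[0.1,0,0,0.006,0,0,0],[0.1,0,0,0.008,0,0,0],[0.1,0,0,0.011,0,0,0]]'
python3 -m pendant '[[0.1,0,0,0.004,0,0,0],[0.1,0,0,0.008,0,0,0],[0.1,0,0,0.01,0,0,0],[0.1,0,0,0.01,0,0,0]]'
python3 - <<'E'
from h import *
S=env.get_image("scene"); p=env.observe()["position"]; print(p)
cv2.imwrite("pics/down.png",cv2.resize(S["image"][190:310,230:390],(800,600),interpolation=3))
q=env.trace("scene","tray")[0]; print(q["bbox"],q["conf"],*fit([(S,q["mask"].astype(float))],"tray",[.617,-.154,-2],.04))
E
```

```text
time_s: 13.42
position: [0.5144, -0.1512, 0.0806]
tool_rot: [[-0.999, 0.038, 0.0], [0.038, 0.999, 0.001], [-0.0, 0.001, -1.0]]
ft_force: [-0.2, 0.2, -1.5]
grip_width: 0.0186
gripper_force: 97.9
time_s: 14.05
position: [0.5147, -0.1514, 0.0702]
tool_rot: [[-0.999, 0.038, 0.002], [0.038, 0.999, -0.0], [-0.002, 0.0, -1.0]]
ft_force: [0.6, 0.1, -1.2]
grip_width: 0.0187
gripper_force: 98.0
time_s: 14.55
position: [0.5145, -0.1513, 0.06]
tool_rot: [[-0.999, 0.038, 0.001], [0.038, 0.999, 0.0], [-0.001, 0.0, -1.0]]
ft_force: [0.3, -0.2, -1.3]
grip_width: 0.018
gripper_force: 98.0
[ 0.51452982 -0.15129389  0.06009241]
[280.4, 286.1, 8.6, 7.9] 0.57 [ -1.159   0.834 340.   ] 1.0
```

View pics/down.png

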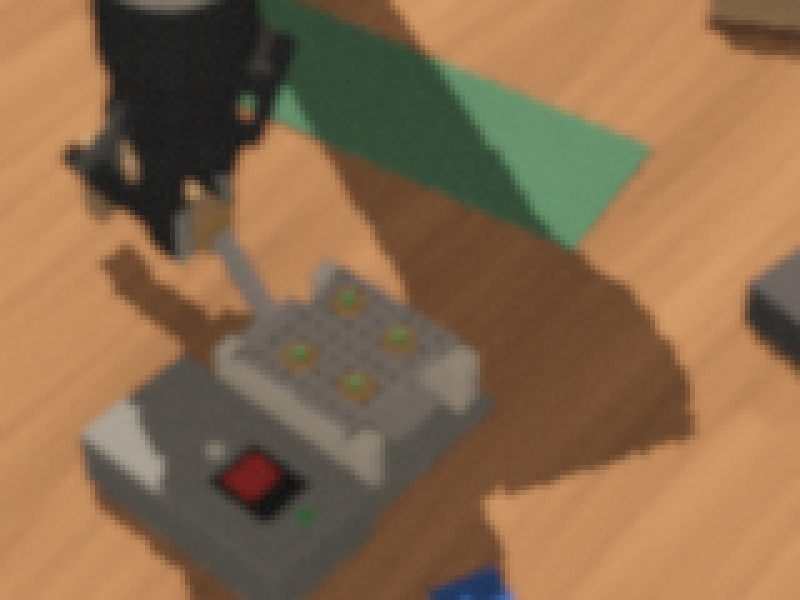

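The tray sits squared on both white rails, with all its rail ends showing. Draw the lifter out.

```bash
python3 -m pendant '[[0.1,0.015,0,0,0,0,0],[0.1,0.035,0,0,0,0,0],[0.1,0.065,0,0,0,0,0],[0.1,0.095,0,0,0,0,0],[0.1,0.12,0,0,0,0,0]]' >/dev/null
python3 -m pendant '[[0.1,0,0,0,0,0,0],[0.1,0,0,-0.03,0,0,0],[0.1,0,0,-0.06,0,0,0],[0.1,0,0,-0.07,0,0,0],[0.1,0,0,-0.07,0,0,0]]'
python3 - <<'E'
from h import *
S=env.get_image("scene")
q=env.trace("scene","tray")[0]; print(q["bbox"],q["conf"],*fit([(S,q["mask"].astype(float))],"tray",[.617,-.154,-2],.04))
q=env.trace("scene","dryer")[0]; print(q["bbox"])
to(.4575,.019,.13,6.9)
E
```

```text
time_s: 15.9
position: [0.395, -0.1468, 0.13]
tool_rot: [[-0.999, 0.038, 0.002], [0.038, 0.999, -0.0], [-0.002, -0.0, -1.0]]
ft_force: [-0.7, -0.0, -1.2]
grip_width: 0.0185
gripper_force: 98.0
[299.5, 259.9, 43.3, 31.1] 0.56 [ 0.62013422 -0.15427415 -2.02203688] 0.0483793324775353
[289.4, 278.1, 84.1, 68.0]
t 16.05 F [-0.7 -0.7 -1.7] shift [-0.0568  0.1678 -0.0007] rot [ 0.0014 -0.0005 -0.1587]
```

Tray and dryer fits in the same view agree within 2 mm. Return the lifter to the pad.

```bash
python3 -m pendant '[[0.1,-0.014,0.042,0,0,0,-0.04],[0.1,-0.028,0.084,0,0,0,-0.08],[0.1,-0.0426,0.126,0,0,0,-0.12],[0.1,-0.0568,0.168,0,0,0,-0.159],[0.1,-0.0568,0.168,0,0,0,-0.159]]' >/dev/null
python3 -m pendant '[[0.1,0,0,0,0,0,0],[0.1,0,0,0.03,0,0,0],[0.1,0,0,0.06,0,0,0],[0.1,0,0,0.075,0,0,0],[0.1,0,0,0.078,0,0,0]]'
python3 -c "
from h import *
to(.4575,.019,.0405,6.9)"
```

```text
time_s: 17.3
position: [0.4572, 0.0181, 0.0513]
tool_rot: [[-0.993, -0.119, -0.001], [-0.119, 0.993, 0.001], [0.001, 0.001, -1.0]]
ft_force: [1.3, 0.1, -0.7]
grip_width: 0.0185
gripper_force: 98.4
t 17.3 F [ 1.3  0.1 -0.7] shift [-0.0004  0.0009  0.0108] rot [ 0.0008 -0.0012 -0.0016]
```

```bash
python3 -m pendant '[[0.1,0,0.001,0.005,0,0,0],[0.1,0,0.001,0.0085,0,0,0],[0.1,0,0.001,0.0105,0,0,0],[0.1,0,0.001,0.011,0,0,0],[0.1,0,0.001,0.011,0,0,0]]'
python3 -m pendant '[[0.35,0,0,0,0,0,0],[0.6,0,0,0,0,0,0],[1,0,0,0,0,0,0],[1,0,0,0,0,0,0],[1,0,0,0,0,0,0]]'
python3 -m pendant '[[1,0,0,-0.03,0,0,0],[1,0,0,-0.07,0,0,0],[1,0,0,-0.11,0,0,0],[1,0,0,-0.11,0,0,0]]'
python3 - <<'E'
from h import *
S=env.get_image("scene");T=env.get_image("top")
cv2.imwrite("pics/back.png",cv2.resize(np.hstack([S["image"][140:300,240:400],T["image"][130:290,280:440]]),(800,400),interpolation=3))
for c,r in(("scene",S),("top",T)):
    for q in env.trace(c,"lifter"):
        if np.hypot(*(np.array(q["bbox"][:2])-proj(r,[.48,.022,.02])[0]))<35: print(c,q["bbox"],*fit([(r,q["mask"].astype(float))],"lifter",[.463,.02,7],.003)); break
for c,r in(("scene",S),("top",T)):
    print(c,[(np.round(q["centre"],1).tolist(),round(q["conf"],2)) for q in env.tip_of(c,"switch_ridge")[:2]], proj(r,np.array([.016,-.08,.039])@Rz(-2.2).T+[.618,-.1545,0]).round(1))
E
```

```text
time_s: 17.92
position: [0.4578, 0.02, 0.0412]
tool_rot: [[-0.993, -0.121, 0.001], [-0.121, 0.993, 0.0], [-0.001, 0.0, -1.0]]
ft_force: [0.4, -0.5, -1.5]
grip_width: 0.0185
gripper_force: 98.4
time_s: 18.55
position: [0.4577, 0.02, 0.0411]
tool_rot: [[-0.993, -0.12, 0.001], [-0.12, 0.993, 0.0], [-0.001, 0.0, -1.0]]
ft_force: [0.3, -0.1, -0.6]
grip_width: 0.0853
gripper_force: 0.0
time_s: 19.05
position: [0.4587, 0.0198, 0.1534]
tool_rot: [[-0.993, -0.121, 0.007], [-0.121, 0.993, -0.001], [-0.006, -0.002, -1.0]]
ft_force: [-0.2, -0.3, -0.7]
grip_width: 0.0857
gripper_force: 0.0
scene [310.2, 202.9, 70.5, 47.5] [0.46406177 0.0236281  7.15434737] 0.15758873929008568
top [320.3, 221.8, 15.4, 55.0] [0.47131338 0.02207692 6.32368139] 2.6543367346938775
scene [([280.5, 282.5], 0.44)] [[279.9 283.3]]
top [([401.8, 185.0], 0.37)] [[399.9 182.6]]
```

View pics/back.png

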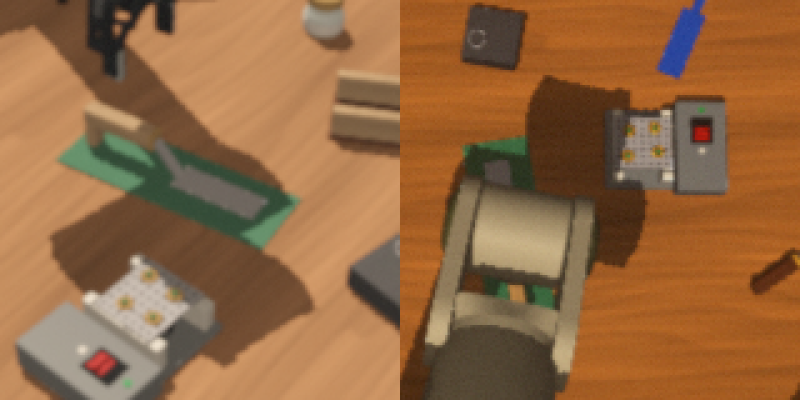

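The lifter is flat on the pad, released, at the same pose within about 2 mm. The switch is red at about (401,183) in top view, and the prediction of (400,182.6) agrees. Now shut the gripper and go above the deck behind the ridge.

```bash
python3 -c "
from h import *
to(.603,-.234,.10,-2.2)"
```

```text
t 19.35 F [-0.2 -0.4  0.1] shift [-0.1142 -0.2698  0.0498] rot [ 0.0008 -0.0012  0.1591]
```

```bash
python3 -m pendant '[[0.5,-0.02,-0.048,0,0,0,0.04],[0,-0.044,-0.104,0,0,0,0.08],[0,-0.068,-0.16,0.01,0,0,0.12],[0,-0.091,-0.216,0.03,0,0,0.159],[0,-0.1142,-0.2698,0.04,0,0,0.159]]' 20 >/dev/null
python3 -m pendant '[[0,0,0,0,0,0,0],[0,0,0,0.005,0,0,0],[0,0,0,0.01,0,0,0],[0,0,0,0.01,0,0,0]]'
python3 - <<'E'
from h import *
to(.603,-.234,.0545,-2.2)
S=env.get_image("scene");T=env.get_image("top"); p=env.observe()["position"]
cv2.imwrite("pics/sw.png",cv2.resize(np.hstack([S["image"][230:320,240:330],T["image"][150:240,350:440]]),(800,400),interpolation=3))
print(proj(S,[p+[0,0,-.017],[p[0],p[1],.034]]).round(1), proj(S,np.array([[.0135,-.08,.034],[.016,-.08,.039]])@Rz(-2.2).T+[.618,-.1545,0]).round(1))
E
```

```text
time_s: 20.48
position: [0.6032, -0.233, 0.101]
tool_rot: [[-0.999, 0.037, 0.0], [0.037, 0.999, 0.001], [-0.0, 0.001, -1.0]]
ft_force: [0.5, -0.3, 0.4]
grip_width: -0.0003
gripper_force: 0.0
t 20.48 F [ 0.5 -0.3  0.4] shift [ 0.0001 -0.001   0.0465] rot [0.0008 0.0002 0.0012]
[[270.3 263.5]
 [271.4 278.3]] [[279.2 284.2]
 [279.9 283.3]]
```

View pics/sw.png

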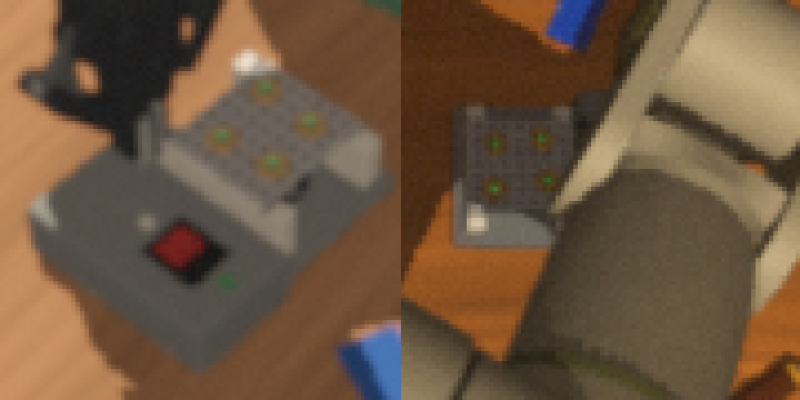

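The closed fingertips are about 25 mm behind the red slide, at (273,266) in scene coordinates. The dots and slide match the prediction within 2 mm. Descend to 1.5 mm above the deck and push step by step.

```bash
python3 -m pendant '[[0,0,-0.001,0.02,0,0,0],[0,0,-0.001,0.04,0,0,0],[0,0,-0.001,0.046,0,0,0],[0,0,-0.001,0.048,0,0,0],[0,0,-0.001,0.048,0,0,0]]' | egrep "pos|ft_f"
python3 -m pendant '[[0,-0.003,0,0,0,0,0],[0,-0.006,0,0,0,0,0],[0,-0.009,0,0,0,0,0],[0,-0.009,0,0,0,0,0]]'| egrep "pos|ft_f"
python3 -m pendant '[[0,-0.002,0,0,0,0,0],[0,-0.003,0,0,0,0,0],[0,-0.003,0,0,0,0,0]]'| egrep "pos|ft_f"
```

```text
position: [0.6038, -0.2352, 0.0539]
ft_force: [-0.4, -0.3, 0.2]
position: [0.6127, -0.2354, 0.0532]
ft_force: [-0.9, -0.3, -0.3]
position: [0.6155, -0.2355, 0.0532]
ft_force: [0.4, 0.2, -0.6]
```

```bash
for i in 1; do python3 -m pendant '[[0,-0.002,0,0.0006,0,0,0],[0,-0.003,0,0.0006,0,0,0],[0,-0.003,0,0.0006,0,0,0]]'| egrep "pos|ft_f"
python3 -m pendant '[[0,-0.002,0,0,0,0,0],[0,-0.003,0,0,0,0,0],[0,-0.003,0,0,0,0,0]]'| egrep "pos|ft_f"
python3 -m pendant '[[0,-0.001,0,0,0,0,0],[0,-0.002,0,0,0,0,0],[0,-0.002,0,0,0,0,0]]'| egrep "pos|ft_f"; done
```

```text
position: [0.6181, -0.2355, 0.0523]
ft_force: [-3.0, -0.1, 0.5]
position: [0.6215, -0.2357, 0.0526]
ft_force: [-6.2, 0.9, 0.3]
position: [0.6233, -0.2357, 0.0524]
ft_force: [-2.7, -0.1, 0.4]
```

Contact is at x≈0.618 with a 6 N peak that is now falling: at the detent. Push on a little further.

```bash
python3 -m pendant '[[0,-0.001,0,0,0,0,0],[0,-0.002,0,0,0,0,0],[0,-0.002,0,0,0,0,0]]'| egrep "pos|ft_f"
python3 -m pendant '[[0,-0.001,0,0,0,0,0],[0,-0.002,0,0,0,0,0],[0,-0.002,0,0,0,0,0]]'| egrep "pos|ft_f"
python3 -m pendant '[[0,0.008,0,0,0,0,0],[0,0.012,0,-0.02,0,0,0],[0,0.012,0,-0.06,0,0,0],[0,0.012,0,-0.1,0,0,0],[0,0.06,0.04,-0.14,0,0,0]]' >/dev/null
python3 -m pendant '[[0,0.06,0.06,-0.03,0,0,0],[0,0.12,0.12,-0.03,0,0,0],[0,0.18,0.18,-0.03,0,0,0],[0,0.18,0.18,-0.03,0,0,0],[0,0.18,0.18,-0.03,0,0,0]]'| egrep "time|pos|ft_f"
python3 - <<'E'
from h import *
S=env.get_image("scene");T=env.get_image("top")
cv2.imwrite("pics/end.png",cv2.resize(np.hstack([S["image"][170:320,230:380],T["image"][130:280,290:440]]),(800,400),interpolation=3))
q=env.trace("scene","tray")[0]; print(q["bbox"],*fit([(S,q["mask"].astype(float))],"tray",[.617,-.154,-2],.04))
E
```

```text
position: [0.626, -0.236, 0.0528]
ft_force: [-0.4, 0.7, 0.4]
position: [0.6265, -0.2357, 0.052]
ft_force: [-5.3, 0.0, 0.7]
time_s: 25.2
position: [0.4014, -0.0115, 0.218]
ft_force: [0.7, 0.3, -0.5]
[299.9, 258.4, 40.5, 27.3] [ 0.61891055 -0.15359373 -2.01299823] 0.07881853785900783
```

View pics/end.png

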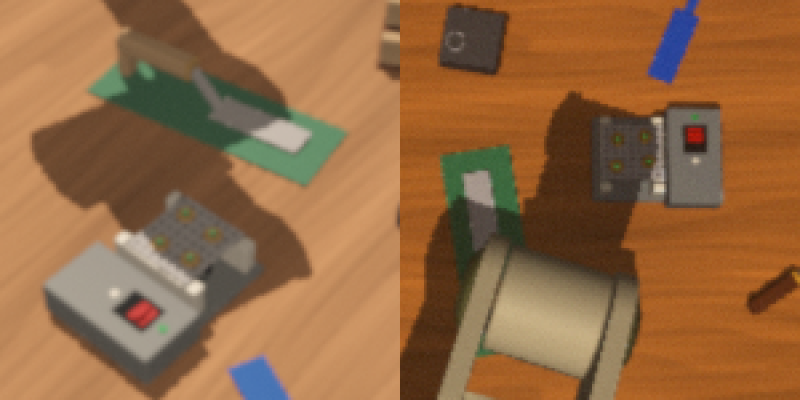

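The red slide now sits against the green-dot end, with the black gap on the white-dot side. The force trace showed the snap and then the end stop. The tray is on the rails, the lifter on the pad, and the arm is clear.

```bash
python3 -c "
from rig import env
print(env.close_job())"
```

```text
the job is handed in; nothing more can be done
None
```

I handed the job in at about 25 s on the robot's clock. The last pictures show the tray square on the dryer's rails (within about 2 mm of centre), the lifter back on the green pad and the switch at the green dot. The jar, graver and ring were not touched, and no verdict came back.

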